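# Fit the brush head to the cordless scrubber

### The arm

A 6-joint arm with a two-finger parallel gripper is mounted at the origin on the work surface. World frame = base frame: x ahead of the robot, y to its left, z up, the work surface at z = 0. Lengths are in mm, angles in rad, forces in N, time in s.
With the tool pointing down it reaches from about 275 to 725 mm from the base axis. Payload 5.6 kg.
Tool frame: the origin (TCP) lies on the centre line of the jaws, within the pads' length; the fingertips stand 14 mm ahead of it and the grasp point (between the pads) lies 5 mm behind it; z points along the fingers, y is the line along which they close (so a half turn about z gives the same grasp; the last joint's range is limited). The gripper opens to 85 mm and grips with 20 to 120 N. Pads are 22 mm wide; open, the fingers measure 114 mm over their backs; the gripper's body (76 mm by 85 mm) begins 54 mm behind the grasp point. The pads swing forward as they close: fully open they stand 13 mm farther back than shut.
Start: joints at [1.598, 0.255, 0.108, 0, -1.424, -0.285], TCP at [140.197, 531.825, 245.283] pointing down, gripper open.
Joint ranges: [-2.95, 2.95], [-1.21, 1.97], [-1.09, 1.5], [-2.87, 1.71], [-2.94, -0.07], [-3.05, 3.05]. Speed limits (rad/s): [2.57, 2.57, 3.14, 3.14, 3.14, 3.14].

### API

Orientations are given as a unit quaternion [x, y, z, w].
In Python, from workcell import ctrl gives the robot as it stands.
- The arm moves only by the tool play_rows, never from a script. Its argument "plan" is one flat list of numbers, 7 for each row, row after row: the shift along the tool's x, y, z scaled (see below), then the turn, a rotation vector about the tool's x, y, z scaled (see below), then the opening in per cent of the stroke, from 0 (shut) to 100 (fully open). A call has 1 to 12 rows; each row shifts and turns the commanded pose from where the row before left it, along the tool's axes as they then stand; what a row does not reach is not made up. The controller multiplies each number of a shift by 0.025 m and each number of a turn by 10 degrees. A row lasts 1/8 s, in which the tool goes at most 62.5 mm and 10.7 degrees, less where a joint would pass 70% of its speed; a pose out of reach is approached as far as the arm can. A call with a number of a shift or a turn outside -1 to 1 is refused whole. A call with a gripper value outside its range is refused whole. The fingers move at their own pace and stop on an object; "grip_force" is the grip in N (left out, the last holds). Time passes only in rows, so rows that do not move let the fingers close. It gives the time, the measured TCP pose, the force, the opening and the grip force at its end, in the units of the state.
- ctrl.observe(): the state, without advancing time (a new reading comes with each control period).
- ctrl.grab_frame(name): name is "scene" or "top" or "wrist"; returns the picture (420x560x3 uint8, red, green, blue); there is no depth.
- ctrl.camera_model(name): a dict with "vertical_fov" (degrees; the focal length in pixels is half the picture's height over the tangent of half this angle, whatever the lens; pixels are square), "cx", "cy" (the principal point, pixels), "pose" (4x4, takes a point from camera to world coordinates); the wrist camera has in their place "T_tool_cam" (4x4, takes a point from camera to tool coordinates, whose origin is the TCP and whose axes are the flange's). Camera axes: x right, y down, z forward; pixel columns grow to the right and rows downward; lengths in mm; the calibration is good to about 2 mm. A picture is of the moment at which its call begins: read the wrist's pose just before it. camera_model takes no time and is no camera call.
- ctrl.finish_job(): hands the job in; it is judged then, once.
The state is a dict: "time": time; "joint_pos": joint angles; "dq": joint speeds; "effort": joint torques, N m; "position": TCP position; "tcp_rot": TCP orientation; "force": force on the tool from outside, world axes, zero at the start; "moment": the same for the moment, N m; "gripper_width": opening from 0.0 (shut) to 1.0 (fully open); "grip_force": force on a finger pad.
Only numpy, scipy, OpenCV 4.12 (cv2) and the standard library are available. Lean on these libraries where they do the work, as an engineer would, in place of code of your own. Each camera call takes 0.05 s, during which the arm holds its last target. There are 200 camera calls.

### The job

First stand the cordless scrubber handle squarely in its charging cradle, right down on the cradle floor, and let go of it. Then lift the orange brush head out of its stand, turn it until its cross-shaped stem matches the cross-shaped socket on top of the handle, and slide it fully home against the spring in the socket. Finish while still gripping the brush head and holding it pressed down fully home, with the handle upright in the cradle; do not let go of it, and leave the other things on the ledge where they are.

Things in the scene. Friction and masses are not known exactly. Their poses are not given: they have to be found in the camera images.
- handle_center (a point): Loose scrubber handle (280 g), a white upright square block with a teal band, 44 x 44 x 100 mm high; any square way round fits the cradle. Point: middle of the block, 50 mm above its underside; z up, x and y square to its flat sides. On its flat top stands the black collar, 26 mm high, 30 mm wide, so grip two opposite flat sides in the block's top 35 mm.
- handle_foot (a point): Middle of the underside of the scrubber handle (50 mm below handle_center, same axes).
- socket_mouth (a point): Centre of the open, white-rimmed top of the black drive collar, on the handle's axis, 76 mm above handle_center. The socket, open upwards, is a cross of two slots along this point's x and y, each 8.5 mm wide, 23 mm long, 26 mm deep. The collar sits at a random angle to the handle and turns with 0.015 N m friction. The top of a sprung yellow plunger lies 16 mm below the mouth.
- plunger (a joint): Sprung plunger in the socket: 0 m when up, grows as it is pushed down, stops at 0.009. Its spring pushes back with 2 N at first and 1 N more per mm. With the brush fully home (hub underside on the collar's top) it reads 0.008 and pushes with 10 N; let go, it can lift the brush again.
- cradle_floor (a point): Grey charging cradle fixed to the ledge, 74 mm square. Point: centre of its pocket's floor, 6 mm above the ledge; x and y run along the pocket's sides. The pocket is 47.5 mm square; its walls rise 24 mm above this point, then lips flare out at 45 degrees to 32 mm above it (opening about 63 mm square).
- brush_center (a point): Loose brush head (70 g), stem down. Point: centre of its orange square hub, 38 x 38 x 28 mm high (grip it by opposite flat sides); z up, x and y square to the sides. Pale round bristles, 34 mm wide, rise 18 mm above the hub. Below it a 24 mm long stem, a cross of two round-nosed fins along x and y, each 20 x 6 mm: fits the socket at any of four angles a quarter turn apart, 1.25 mm play each side.
- stem_foot (a point): Lower tip of the brush's stem, 38 mm straight below brush_center.
- stand_top (a point): Centre of the top of the grey brush stand fixed to the ledge: a 34 mm square post, top 40 mm above the ledge, on a 70 mm square foot 8 mm thick. A round well, 25 mm wide and 30 mm deep, takes the stem at any angle; the hub rests on the post's top, so brush_center starts 14 mm above this point.
- soap_dish: Empty green ceramic soap dish, 120 x 85 x 24 mm, loose, to be left alone. Origin under its centre.
- carabiner: Aluminium carabiner lying flat, 82 x 54 x 10 mm, loose, to be left alone. Origin under its centre.
- glasses_case: Dark blue plastic sunglasses case, 160 x 62 x 45 mm, loose, to be left alone. Origin under its centre.
- bell: Chrome bicycle bell with a black thumb lever, 54 mm wide and 48 mm high, loose, to be left alone. Origin under its centre.
- polish_tin: Round steel polish tin with a dark red lid, 73 mm wide and 24 mm high, loose, to be left alone. Origin under its centre.

How it is judged:
By the outcome, as a careful person would: the job done as asked, in the order asked, and still so for the second after the job is handed in, while the arm keeps its last pose, push and grip.
It also fails if it takes over 58 s, if anything falls off the work surface, if the arm or the gripper's body presses on something with over 40 N, if the wrist force passes 120 N, or if a joint passes its speed limit or range.

## Working session

There is one attempt and no reset: what is moved stays moved. The work goes in short steps, Python scripts to look and compute and a tool call to move; the robot and the scene stay as the last step left them, time stands still between calls to the robot, and variables do not carry over. Pictures are saved under pics/ and viewed, at most 10 in all, crops included, and the job is handed in when it is done.

Besides the shell and the picture viewer there is one more tool, called after "Emit:" as name(argument=value, ...) on one line, values as JSON. play_rows: Moves the arm, as the interface text tells. Its arguments: {"type":"object","properties":{"plan":{"type":"array","items":{"type":"number"}},"grip_force":{"type":"number"}},"required":["plan"]}

```bash
ls; mkdir -p pics
python3 - <<'E'
from workcell import ctrl
import cv2,numpy as np
print(ctrl.observe())
for n in("scene","top","wrist"):
    print(n,ctrl.camera_model(n))
a=ctrl.grab_frame("scene");b=ctrl.grab_frame("top");w=ctrl.grab_frame("wrist")
for n,i in zip(("s0","t0","w0"),(a,b,w)): cv2.imwrite(f"pics/{n}.png",i[:,:,::-1])
E
```

```text
pics
{'time': 0.0, 'joint_pos': array([ 1.59762466e+00,  2.55745506e-01,  1.07014645e-01, -4.72668459e-04,
       -1.42390186e+00, -2.84612698e-01]), 'dq': array([-0.00041654, -0.0009037 ,  0.00048279, -0.0005854 , -0.00028256,
        0.00012055]), 'effort': array([ 1.32139844e-04, -3.86627305e+01,  2.37932307e+01,  5.36499292e+00,
       -6.24039414e-03, -1.00846128e-05]), 'position': array([140.03294846, 531.3924906 , 244.40087443]), 'tcp_rot': array([ 9.91699976e-01, -1.28570056e-01, -8.85234926e-05,  9.43342275e-04]), 'force': array([ 0.20301703, -0.08551322,  0.07148933]), 'moment': array([0.02447066, 0.01599818, 0.03259673]), 'grip_force': 0.0, 'gripper_width': 1.0013569571118566}
scene {'vertical_fov': 43.59928137445659, 'cx': 278.6591381520944, 'cy': 207.38979872127973, 'pose': array([[ 2.00848845e-01,  6.69584518e-01, -7.15063854e-01,
         1.59871681e+03],
       [ 9.79500452e-01, -1.48775544e-01,  1.35811274e-01,
        -2.17896509e+02],
       [-1.54468878e-02, -7.27682906e-01, -6.85739734e-01,
         1.05684215e+03],
       [ 0.00000000e+00,  0.00000000e+00,  0.00
[... 230 characters left out ...]
  [-9.99871944e-01,  3.11568190e-03, -1.56967519e-02,
        -2.71718678e+01],
       [ 1.51026324e-02, -1.40647963e-01, -9.89944474e-01,
         1.20502034e+03],
       [ 0.00000000e+00,  0.00000000e+00,  0.00000000e+00,
         1.00000000e+00]])}
wrist {'vertical_fov': 66.98249352855014, 'cx': 281.3083625554011, 'cy': 212.81549477496696, 'T_tool_cam': array([[ 6.15329566e-06, -9.51401476e-01, -3.07953293e-01,
         7.91269955e+01],
       [ 1.00000000e+00,  8.46059278e-06, -6.15718310e-06,
         5.93984031e-01],
       [ 8.46342050e-06, -3.07953293e-01,  9.51401476e-01,
        -1.28550986e+02],
       [ 0.00000000e+00,  0.00000000e+00,  0.00000000e+00,
         1.00000000e+00]])}
```

Run:
```python
import cv2
a=cv2.imread("pics/t0.png");b=cv2.imread("pics/s0.png")
cv2.imwrite("pics/t0x.png",cv2.resize(a,None,fx=1.42,fy=1.42,interpolation=2))
cv2.imwrite("pics/s0x.png",cv2.resize(b,None,fx=1.42,fy=1.42,interpolation=2))
```

```text
(no output)
```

View pics/t0x.png

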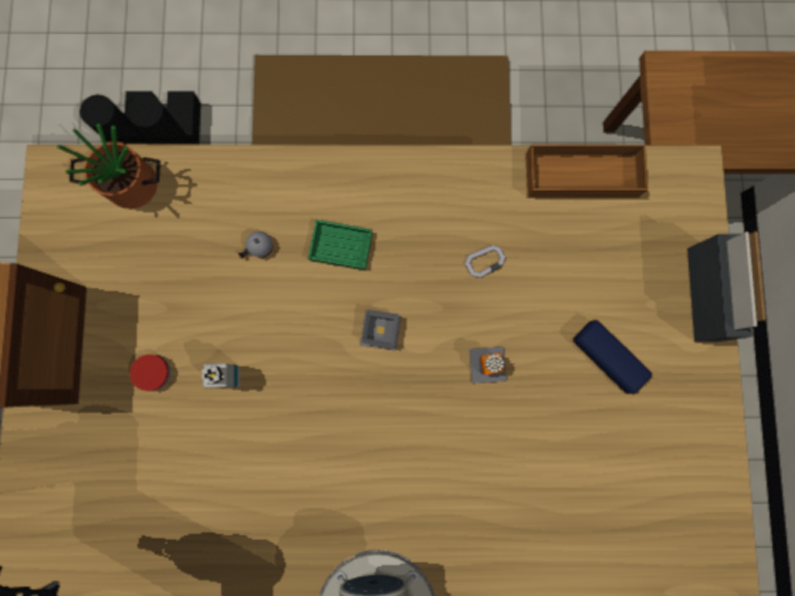

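View pics/s0x.png

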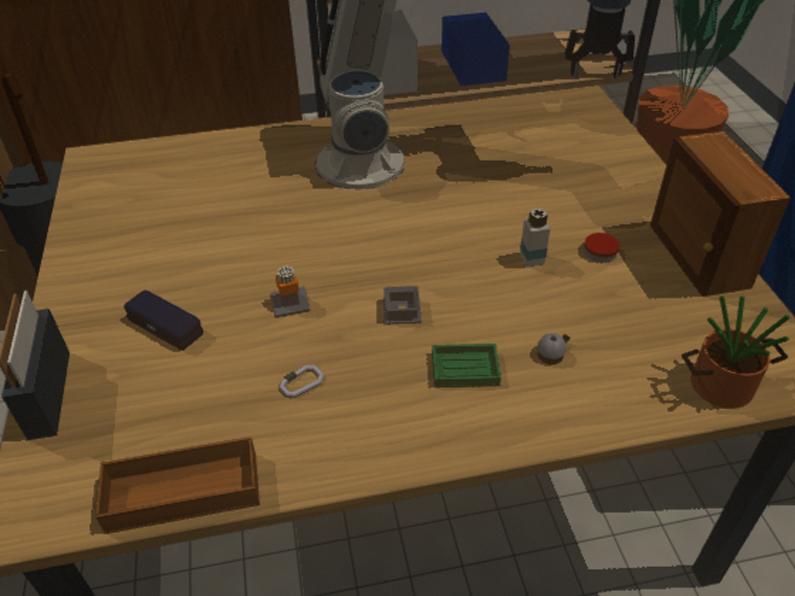

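```bash
cat > h.py <<'E'
import numpy as np,cv2
from workcell import ctrl
from scipy.spatial.transform import Rotation as R
def cam(n,o=None):
    m=ctrl.camera_model(n); f=210/np.tan(np.radians(m["vertical_fov"]/2))
    if n=="wrist":
        T=np.eye(4);T[:3,:3]=R.from_quat(o["tcp_rot"]).as_matrix();T[:3,3]=o["position"];P=T@m["T_tool_cam"]
    else:P=m["pose"]
    return f,m["cx"],m["cy"],P
def proj(c,p):
    f,cx,cy,P=c;q=P[:3,:3].T@(np.asarray(p,float)-P[:3,3]);return np.array([cx+f*q[0]/q[2],cy+f*q[1]/q[2]])
def plane(c,uv,z):
    f,cx,cy,P=c;d=P[:3,:3]@np.array([(uv[0]-cx)/f,(uv[1]-cy)/f,1]);return P[:3,3]+d*(z-P[2,3])/d[2]
def yaw(o): # direction of tool x and y in world
    M=R.from_quat(o["tcp_rot"]).as_matrix();return M
E
python3 - <<'E'
from h import *
for n in("top","scene"):
    c=cam(n);print(n,[np.round(proj(c,p)*1.42) for p in((0,0,0),(140,531,245),(0,0,300))])
c=cam("top")
for k,uv,z in(("handle collar",(213,376),126),("cradle",(381,330),30),("brush",(493,363),82),("foot",(489,364),8)):print(k,plane(c,np.array(uv)/1.42,z))
E
```

```text
top [array([377., 612.]), array([ 27., 579.]), array([372., 691.])]
scene [array([360., 163.]), array([594.,  77.]), array([353.,  51.])]
handle collar [451.18404106 294.66289054 126.        ]
cradle [543.5810819  -9.1729038  30.       ]
brush [ 474.24420853 -223.87338563   82.        ]
foot [ 475.42988891 -228.61250358    8.        ]
```

View pics/w0.png

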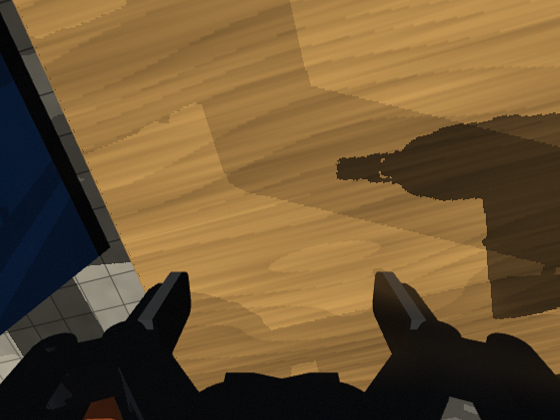

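Emit:
play_rows(plan=[0.96,0.4,0,0,0,0,100,0.96,0.4,0,0,0,0,100,0.96,0.4,0,0,0,0,100,0.96,0.4,0,0,0,0,100,0.96,0.4,0,0,0,0,100,0.96,0.4,0,0,0,0,100,0.96,0.4,0,0,0,0,100,0.96,0.4,0,0,0,0,100,0.96,0.4,0,0,0,0,100,0.96,0.4,0,0,0,0,100,0.96,0.4,0,0,0,0,100,0.96,0.4,0,0,0,0,100])

```text
time: 1.65
position: [388.6, 341.7, 245.0]
tcp_rot: [0.992, -0.129, -0.0, 0.0]
force: [0.9, 0.6, -0.5]
gripper_width: 0.994
grip_force: 0.0
```

Emit:
play_rows(plan=[0.96,0.4,0,0,0,0,100,0.96,0.4,0,0,0,0,100,0.96,0.4,0,0,0,0,100,0,0,0,0,0,0,100])

```text
time: 2.15
position: [450.8, 294.0, 244.7]
tcp_rot: [0.992, -0.13, -0.0, 0.0]
force: [0.1, -0.6, -1.0]
gripper_width: 1.0
grip_force: 0.0
```

Run:
```python
from h import *
o=ctrl.observe();i=ctrl.grab_frame("wrist");cv2.imwrite("pics/w1.png",i[:,:,::-1])
np.save("w1.npy",np.r_[o["position"],o["tcp_rot"]]);print(o["position"],o["tcp_rot"],o["time"])
```

```text
[450.81537587 293.96172194 244.70224942] [ 9.91557827e-01 -1.29663930e-01 -3.16068159e-04  4.90055360e-04] 2.15
```

View pics/w1.png

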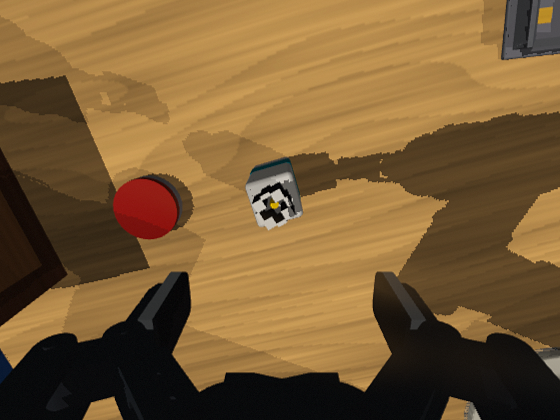

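Run:
```python
from h import *
a=cv2.imread("pics/w1.png");cv2.imwrite("pics/w1c.png",cv2.resize(a[145:245,220:330],None,fx=6,fy=6,interpolation=0))
h=cv2.cvtColor(a,40)
s=np.load("w1.npy");o=dict(position=s[:3],tcp_rot=s[3:]);c=cam("wrist",o)
m=((h[...,0]>20)&(h[...,0]<32)&(h[...,1]>180)&(h[...,2]>120)).astype(np.uint8);m[:150]=0;m[240:]=0;m[:,:235]=0;m[:,310:]=0
ys,xs=np.nonzero(m);print(len(xs),xs.mean(),ys.mean(),plane(c,(xs.mean(),ys.mean()),110))
```

```text
42 273.85714285714283 205.0952380952381 [453.12532461 299.25708958 110.        ]
```

View pics/w1c.png

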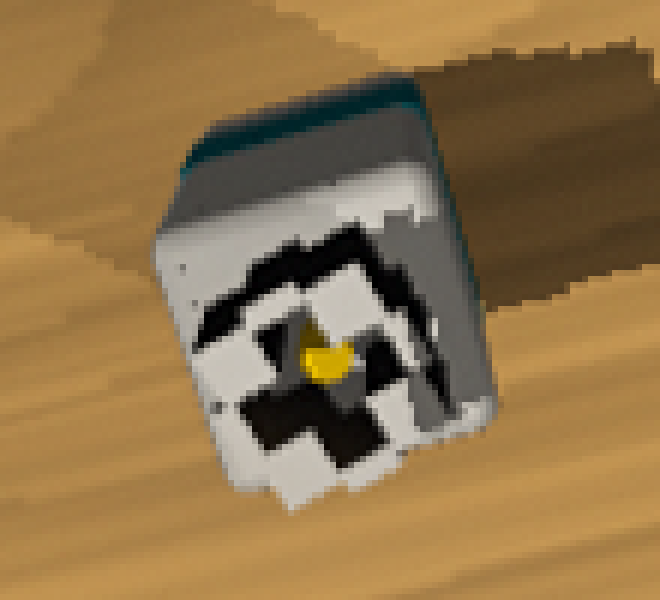

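Run:
```python
from h import *
s=np.load("w1.npy");o=dict(position=s[:3],tcp_rot=s[3:]);c=cam("wrist",o)
P=np.array([plane(c,np.array(u)/6+(220,145),100) for u in((155,238),(432,165),(495,410),(235,488))])
print(P,P.mean(0))
for i in range(4):
    d=P[(i+1)%4]-P[i];print(np.linalg.norm(d),np.degrees(np.arctan2(d[1],d[0]))%90)
print(plane(c,np.array((322,386))/6+(220,145),126))
M=yaw(o);print(M, np.degrees(np.arctan2(M[1,:2],M[0,:2])))
# cradle from top image
from numpy import r_
a=cv2.imread("pics/t0.png");h=cv2.cvtColor(a,40)
ct=cam("top")
for nm,(x0,x1,y0,y1) in dict(cr=(245,295,210,255),st=(322,365,235,278)).items():
    m=((h[...,1]<70)).astype(np.uint8);k=np.zeros_like(m);k[y0:y1,x0:x1]=m[y0:y1,x0:x1]
    cs,_=cv2.findContours(k,0,2);q=max(cs,key=cv2.contourArea);r=cv2.minAreaRect(q);print(nm,r,[plane(ct,b,z).round(1) for b in cv2.boxPoints(r) for z in(0,38)])
```

```text
[[474.73148087 319.1159358  100.        ]
 [474.7524749  277.2057307  100.        ]
 [436.12887773 277.24225649 100.        ]
 [434.17561831 318.64218029 100.        ]] [454.94711296 298.05152582 100.        ]
41.91021035833022 0.028701108394670882
38.62361444054455 89.9458161976842
41.44597582919235 2.7012270242887837
40.558629566089834 0.669273317982402
[454.19099167 298.77326671 126.        ]
[[ 9.66374330e-01 -2.57138261e-01 -7.53884721e-04]
 [-2.57138880e-01 -9.66374050e-01 -8.89871176e-04]
 [-4.99714705e-04  1.05380173e-03 -9.99999320e-01]] [ -14.90036279 -104.90033262]
cr ((267.69940185546875, 231.95375061035156), (24.937379837036133, 25.393550872802734), 8.746162414550781) [array([516.9,  34.6,   0. ]), array([514. ,  32.7,  38. ]), array([590.7,  23.6,   0. ]), array([585.5,  22. ,  38. ]), array([579.2, -48.8,   0. ]), array([574.3, -48.1,  38. ]), array([505.5, -37.2,   0. ]), array([503. , -36.9,  38. ])]
st ((343.2295837402344, 256.67315673828125), (23.953264236450195, 24.452289581298828), 86.42366790771484) [array([ 507.5, -189.6,    0. ]), array([ 505. , -184.5,   38. ]), array([ 511.7, -261.2,    0. ]), array([ 509. , -253.8,   38. ]), array([ 442.3, -263.4,    0. ]), array([ 441.8, -256. ,   38. ]), array([ 438.3, -192.4,    0. ]), array([ 437.9, -187.2,   38. ])]
```

Emit:
play_rows(plan=[0,0,0,0,0,-0.745,100,0,0,0.2,0,0,-0.745,100,0.14,-0.18,0.8,0,0,0,100,0,0,0.8,0,0,0,100,0,0,0,0,0,0,100])

```text
time: 2.82
position: [452.2, 299.3, 198.8]
tcp_rot: [1.0, 0.001, -0.001, 0.001]
force: [-0.1, -0.3, 0.2]
gripper_width: 0.998
grip_force: 0.0
```

Run:
```python
from h import *
o=ctrl.observe();i=ctrl.grab_frame("wrist");cv2.imwrite("pics/w2.png",i[:,:,::-1])
np.save("w2.npy",np.r_[o["position"],o["tcp_rot"]]);c=cam("wrist",o)
print(o["position"],o["tcp_rot"],o["force"])
a=cv2.imread("pics/w2.png");h=cv2.cvtColor(a,40)
m=((h[...,0]>20)&(h[...,0]<32)&(h[...,1]>180)&(h[...,2]>120))
ys,xs=np.nonzero(m);print(len(xs),xs.mean(),ys.mean(),plane(c,(xs.mean(),ys.mean()),110))
w=((h[...,1]<60)&(h[...,2]>150)).astype(np.uint8);w=cv2.morphologyEx(w,3,np.ones((9,9)))
cs,_=cv2.findContours(w,0,2)
for q in sorted(cs,key=cv2.contourArea)[-2:]:print(cv2.contourArea(q),cv2.boundingRect(q),cv2.minAreaRect(q),[plane(c,b,100).round(1)[:2] for b in cv2.boxPoints(cv2.minAreaRect(q))])
cv2.imwrite("pics/w2c.png",cv2.resize(a[120:420,130:430],None,fx=2,fy=2,interpolation=0))
```

```text
[452.23699833 299.31313426 198.80920307] [ 0.99999726  0.00146016 -0.00140191  0.00117276] [-0.13790215 -0.27388657  0.21438695]
2 276.5 222.5 [453.19483887 301.98461676 110.        ]
1461.5 (252, 189, 56, 53) ((280.313232421875, 214.98544311523438), (50.45708084106445, 55.26583480834961), 87.33700561523438) [array([474.1, 320.4]), array([476.2, 279.8]), array([436.1, 276.9]), array([433.9, 319.7])]
```

View pics/w2c.png

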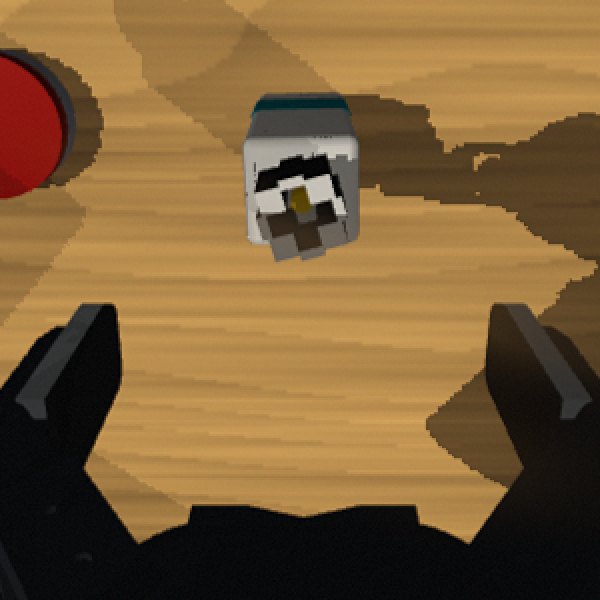

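Emit:
play_rows(plan=[0.1,0.03,0.9,0,0,0,100,0,0,0.9,0,0,0,100,0,0,0.9,0,0,0,100,0,0,0.9,0,0,0,100,0,0,0.9,0,0,0,100,0,0,0.45,0,0,0,100,0,0,0,0,0,0,40,0,0,0,0,0,0,40,0,0,0,0,0,0,30,0,0,0,0,0,0,30], grip_force=50)

```text
time: 4.12
position: [456.9, 299.6, 77.9]
tcp_rot: [1.0, 0.001, 0.001, -0.001]
force: [0.0, 1.2, 6.6]
gripper_width: 0.512
grip_force: 51.5
```

Emit:
play_rows(plan=[0,0,-0.4,0,0,0,30,0,0,-0.9,0,0,0,30,0,0.5,-0.9,0,0,0,30,0,0.95,-0.9,0,0,0,30,-0.2,0.95,-0.4,0,0,0,30,-0.2,0.95,0,0,0,0,30,-0.2,0.95,0,0,0,0,30,0,0.95,0,0,0,0,30,0,0.95,0,0,0,0,30,0,0.95,0,0,0,0,30,0,0.95,0,0,0,0,30,0,0.95,0,0,0,0,30])

```text
time: 5.62
position: [440.4, 70.7, 163.1]
tcp_rot: [1.0, 0.001, -0.001, 0.0]
force: [1.0, 0.6, -3.3]
gripper_width: 0.512
grip_force: 51.2
```

Emit:
play_rows(plan=[0,0.95,0,0,0,0,30,0,0.95,0,0,0,0,30,0,0.95,0,0,0,0,30,0,0.95,0,0,0,0,30,0,0,0,0,0,0,30])

```text
time: 6.25
position: [440.5, -24.3, 163.1]
tcp_rot: [1.0, -0.0, -0.001, 0.0]
force: [0.3, 0.9, -3.7]
gripper_width: 0.508
grip_force: 51.5
```

Run:
```python
from h import *
o=ctrl.observe();i=ctrl.grab_frame("wrist");cv2.imwrite("pics/w3.png",i[:,:,::-1])
np.save("w3.npy",np.r_[o["position"],o["tcp_rot"]]);c=cam("wrist",o)
print(o["position"],o["tcp_rot"],o["force"],o["gripper_width"],o["time"])
```

```text
[440.46186129 -24.29794393 163.14474203] [ 9.99999487e-01 -9.76027080e-05 -9.85093076e-04  2.16381187e-04] [ 0.26739734  0.86489519 -3.66999474] 0.5077986364247399 6.25
```

View pics/w3.png

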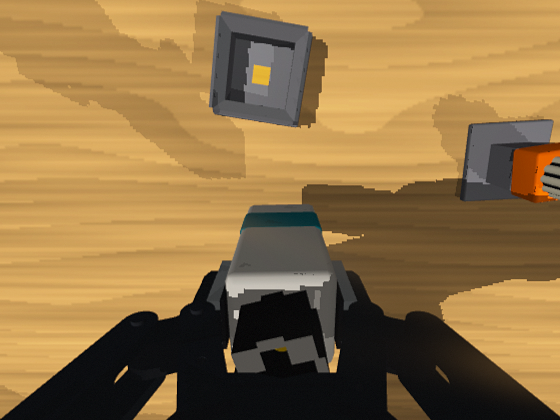

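Run:
```python
from h import *
s=np.load("w3.npy");o=dict(position=s[:3],tcp_rot=s[3:]);c=cam("wrist",o)
a=cv2.imread("pics/w3.png");h=cv2.cvtColor(a,40)
m=((h[...,1]<70)).astype(np.uint8);m[135:]=0;m[:,:195]=0;m[:,330:]=0
y=((h[...,0]>18)&(h[...,0]<32)&(h[...,1]>150)&(h[...,2]>150)).astype(np.uint8)
y[:60]=0;y[90:]=0;y[:,:245]=0;y[:,275:]=0
ys,xs=np.nonzero(y);print("pad",len(xs),plane(c,(xs.mean(),ys.mean()),6),cv2.minAreaRect(np.c_[xs,ys].astype(np.float32)))
g=cv2.cvtColor(a,6)
m=cv2.morphologyEx(m,2,np.ones((5,5)))
q=max(cv2.findContours(m,0,2)[0],key=cv2.contourArea)
r=cv2.minAreaRect(q);ap=cv2.approxPolyDP(q,8,True)[:,0];print(r,ap.tolist())
for z in(38,): 
  P=np.array([plane(c,b,z)[:2] for b in cv2.boxPoints(r)]);print(P.round(1),P.mean(0))
  d=np.diff(P,axis=0);print(np.degrees(np.arctan2(d[:,1],d[:,0]))%90,np.linalg.norm(d,axis=1))
for col in(270,300):
  print(col,[ (rr,int(g[rr,col])) for rr in range(262,300,2)])
for rr in (270,274,278,282):print(rr,plane(c,(280,rr),185))
print(plane(c,(int(280),374),211))
```

```text
pad 297 [547.02857991  -7.97713507   6.        ] ((260.79998779296875, 74.5999984741211), (16.62065315246582, 18.10906982421875), 7.125016689300537)
((256.8648681640625, 68.8108139038086), (97.98179626464844, 102.58497619628906), 9.462322235107422) [[216, 16], [214, 113], [296, 126], [307, 27]]
[[518.3  36.8]
 [585.3  19.7]
 [575.4 -47.8]
 [506.4 -36.9]] [546.35279113  -7.04046211]
[75.7259     81.66384574 81.05115964] [69.16178811 68.2467995  69.84941188]
270 [(262, 83), (264, 84), (266, 84), (268, 83), (270, 82), (272, 103), (274, 129), (276, 156), (278, 171), (280, 177), (282, 184), (284, 191), (286, 194), (288, 200), (290, 76), (292, 85), (294, 20), (296, 8), (298, 8)]
300 [(262, 84), (264, 84), (266, 83), (268, 84), (270, 83), (272, 112), (274, 124), (276, 164), (278, 171), (280, 179), (282, 184), (284, 196), (286, 70), (288, 74), (290, 79), (292, 4), (294, 9), (296, 10), (298, 8)]
270 [462.40794884 -24.42145855 185.        ]
274 [460.72419716 -24.41899047 185.        ]
278 [459.02562367 -24.41650067 185.        ]
282 [457.31203179 -24.41398885 185.        ]
[439.21964458 -24.47825174 211.        ]
```

Emit:
play_rows(plan=[0.86,-0.13,0,0,0,0,30,0.86,-0.13,0,0,0,0,30,0.86,-0.13,0,0,0,0,30,0.86,-0.13,0,0,0,0,30,0.85,-0.14,0,0,0,0,30,0,0,0,0,0,0.86,30,0,0,0.8,0,0,0,30,0,0,0.8,0,0,0,30,0,0,0.3,0,0,0,30,0,0,0.3,0,0,0,30,0,0,0,0,0,0,30])

```text
time: 7.68
position: [549.0, -5.7, 109.0]
tcp_rot: [0.997, -0.074, -0.0, 0.0]
force: [0.7, 0.2, -2.9]
gripper_width: 0.509
grip_force: 51.5
```

Emit:
play_rows(plan=[-0.04,0.09,0,0,0,0,30,0,0,0.16,0,0,0,30,0,0,0.16,0,0,0,30,0,0,0,0,0,0,30])

```text
time: 8.18
position: [547.9, -7.9, 100.8]
tcp_rot: [0.997, -0.074, 0.0, -0.0]
force: [1.1, -0.0, -4.9]
gripper_width: 0.511
grip_force: 51.3
```

Emit:
play_rows(plan=[0,0,0.2,0,0,0,30,0,0,0.2,0,0,0,30,0,0,0.2,0,0,0,30,0,0,0,0,0,0,30])

```text
time: 8.68
position: [547.8, -7.8, 85.5]
tcp_rot: [0.997, -0.074, -0.0, 0.0]
force: [2.0, -0.5, -5.3]
gripper_width: 0.512
grip_force: 51.2
```

Emit:
play_rows(plan=[0,0,0.08,0,0,0,30,0,0,0.06,0,0,0,30,0,0,0,0,0,0,30])

```text
time: 9.05
position: [548.1, -7.9, 83.9]
tcp_rot: [0.997, -0.074, 0.001, 0.0]
force: [-0.8, -0.0, 4.1]
gripper_width: 0.511
grip_force: 52.3
```

Emit:
play_rows(plan=[0,0,0,0,0,0,70,0,0,0,0,0,0,100,0,0,0,0,0,0,100,0,0,-0.4,0,0,0,100,0,0,-0.8,0,0,0,100,0,0,-0.9,0,0,0,100,0,0,-0.9,0,0,0,100,0,0,-0.9,0,0,0,100,0,0,-0.9,0,0,0,100,0,0,0,0,0,0,100])

```text
time: 10.3
position: [548.8, -7.8, 205.1]
tcp_rot: [0.997, -0.074, 0.002, -0.0]
force: [-0.7, -0.1, -0.2]
gripper_width: 0.998
grip_force: 0.0
```

Run:
```python
from h import *
o=ctrl.observe();i=ctrl.grab_frame("wrist");cv2.imwrite("pics/w4.png",i[:,:,::-1])
np.save("w4.npy",np.r_[o["position"],o["tcp_rot"]]);c=cam("wrist",o)
print(o["position"],o["tcp_rot"],o["force"])
p=proj(c,(546.7,-7.7,132));print(p);x,y=int(p[0])-45,max(0,int(p[1])-45)
a=cv2.imread("pics/w4.png");cv2.imwrite("pics/w4c.png",cv2.resize(a[y:y+90,x:x+90],None,fx=6,fy=6,interpolation=0));print(x,y)
```

```text
[548.82028126  -7.82226293 205.14824613] [ 9.97272911e-01 -7.37631377e-02  2.35329454e-03 -4.50558964e-04] [-0.68771396 -0.0909745  -0.15357098]
[280.83019011 235.40157073]
235 190
```

View pics/w4c.png

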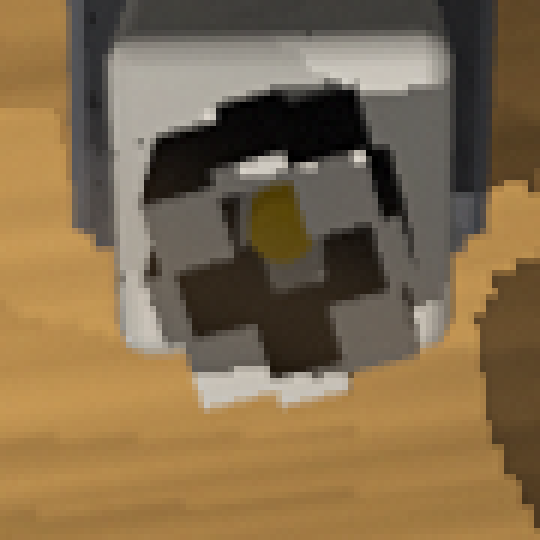

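Run:
```python
from h import *
s=np.load("w4.npy");o=dict(position=s[:3],tcp_rot=s[3:]);c=cam("wrist",o)
f=lambda u:plane(c,np.array(u)/6+(235,190),132)[:2]
print(f((284,280)))
ang=lambda a,b:(np.degrees(np.arctan2(*(f(b)-f(a))[::-1]))%90, np.linalg.norm(f(b)-f(a)))
for a,b in(((187,306),(381,256)),((302,370),(265,188)),((145,207),(365,150)),((205,405),(418,350)),((145,207),(205,405)),((365,150),(418,350)),((180,278),(375,228)),((195,335),(388,285))):print(a,b,ang(a,b))
# plunger & handle top corners at z=106
P=np.array([plane(c,np.array(u)/6+(235,190),106)[:2] for u in((108,45),(448,35),(448,345),(122,350))]);print(P,P.mean(0))
```

```text
[545.6292776   -8.58065679]
(187, 306) (381, 256) (np.float64(7.063326131886356), np.float64(22.970690710670755))
(302, 370) (265, 188) (np.float64(2.299117554016681), np.float64(22.723461293647436))
(145, 207) (365, 150) (np.float64(6.862042447389797), np.float64(25.60824704793002))
(205, 405) (418, 350) (np.float64(7.3620948270969535), np.float64(25.649354330211217))
(145, 207) (205, 405) (np.float64(6.340932531245983), np.float64(25.35618853139456))
(365, 150) (418, 350) (np.float64(6.427776339152501), np.float64(25.132008225467683))
(180, 278) (375, 228) (np.float64(6.912111089370683), np.float64(22.968845336038438))
(195, 335) (388, 285) (np.float64(7.219975524938974), np.float64(22.975999744959815))
[[569.38983115   9.88744043]
 [564.48021965 -31.8994523 ]
 [523.11282799 -26.88877652]
 [528.63673736  15.22855542]] [546.40490404  -8.41805824]
```

Emit:
play_rows(plan=[-0.165,0.9,0,0,0,0,100,-0.165,0.9,0,0,0,0,100,-0.165,0.9,0,0,0,0,100,-0.165,0.9,0,0,0,0,100,-0.165,0.9,0,0,0,0,100,-0.165,0.9,0,0,0,0,100,-0.165,0.9,0,0,0,0,100,-0.165,0.9,0.7,0,0,0,100,-0.165,0.9,0.7,0,0,0,100,-0.165,0.9,0.8,0,0,0,100,0,0,0,0,0,0,100])

```text
time: 11.72
position: [471.2, -225.5, 145.3]
tcp_rot: [0.997, -0.075, -0.003, -0.0]
force: [-1.0, -0.5, 0.2]
gripper_width: 0.997
grip_force: 0.0
```

Run:
```python
from h import *
o=ctrl.observe();i=ctrl.grab_frame("wrist");cv2.imwrite("pics/w5.png",i[:,:,::-1])
np.save("w5.npy",np.r_[o["position"],o["tcp_rot"]]);c=cam("wrist",o)
print(o["position"],o["tcp_rot"],o["time"])
a=cv2.imread("pics/w5.png");h=cv2.cvtColor(a,40)
m=((h[...,0]>4)&(h[...,0]<14)&(h[...,1]>200)).astype(np.uint8);ys,xs=np.nonzero(m)
x,y=int(np.median(xs))-45,int(np.median(ys))-50;print(x,y)
cv2.imwrite("pics/w5c.png",cv2.resize(a[y:y+100,x:x+100],None,fx=6,fy=6,interpolation=0))
```

```text
[ 471.15389269 -225.47534296  145.33529182] [ 9.97162919e-01 -7.52293421e-02 -2.55297825e-03 -3.77262442e-04] 11.725
237 151
```

View pics/w5c.png

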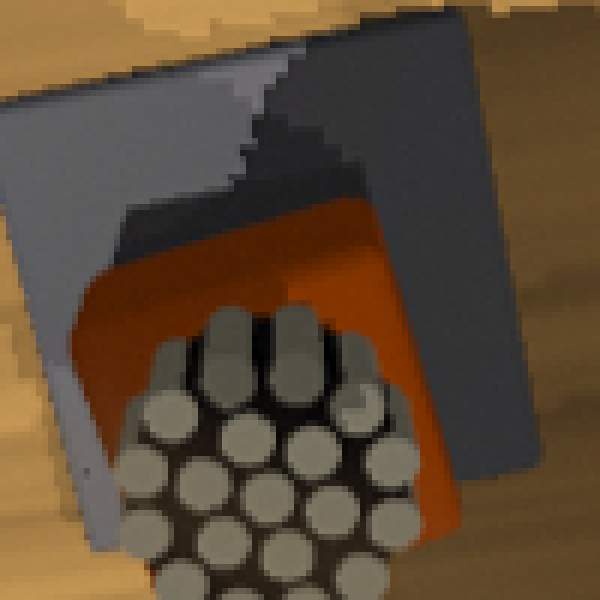

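Run:
```python
from h import *
s=np.load("w5.npy");o=dict(position=s[:3],tcp_rot=s[3:]);c=cam("wrist",o)
g=lambda u,z:plane(c,np.array(u)/6+(237,151),z)[:2]
ce=g((268,497),86);print("bristle centre",ce)
def L(a,b,z):
    d=g(b,z)-g(a,z);return np.degrees(np.arctan2(d[1],d[0]))%90,np.linalg.norm(d)
C=[g(u,68) for u in((75,340),(380,240),(462,528))];print(C,(C[0]+C[2])/2)
print(L((75,340),(380,240),68),L((380,240),(462,528),68),L((75,340),(150,578),68),"bottom back edge",L((125,262),(365,198),40))
a=cv2.imread("pics/w5.png");h=cv2.cvtColor(a,40)
M=yaw(o);print(np.degrees(np.arctan2(M[1,0],M[0,0])),M[:2,0],M[:2,1])
# right edge fit on orange mask
m=((h[...,0]>4)&(h[...,0]<14)&(h[...,1]>180));pts=[]
for r in range(196,236):
    x=np.nonzero(m[r,237:330])[0]
    if len(x):pts.append((237+x.max(),r))
pts=np.array(pts,np.float32);v=cv2.fitLine(pts,cv2.DIST_HUBER,0,.01,.01).ravel();p=v[2:];d=v[:2]*20
e=plane(c,p+d,68)-plane(c,p-d,68);print("right edge",np.degrees(np.arctan2(e[1],e[0]))%90, plane(c,p,68))
q=plane(c,p,68)[:2];n=np.array([-e[1],e[0]])[:2]/np.hypot(*e[:2]);print("dist centre->edge",(ce-q)@n)
```

```text
bristle centre [ 474.88921944 -226.86634454]
[array([ 489.83967889, -207.0835236 ]), array([ 496.20756641, -242.68992613]), array([ 460.44192431, -247.60430628])] [ 475.1408016  -227.34391494]
(np.float64(10.139643465894636), np.float64(36.17134075977625)) (np.float64(7.823737638657889), np.float64(36.101693683701896)) (np.float64(6.458210236958934), np.float64(30.416069181617992)) bottom back edge (np.float64(6.689951339896268), np.float64(31.388486275935755))
-8.628774208210235 [ 0.98866806 -0.15002989] [-0.15003375 -0.98868081]
right edge 8.39723272158244 [ 478.3789136  -245.26604633   68.        ]
dist centre->edge -18.71206407004321
```

Emit:
play_rows(plan=[0,0,0,0,0,-0.83,100,0,0,0,0,0,-0.83,100,0.16,0.05,0,0,0,0,100,0,0,0.9,0,0,0,100,0,0,0.9,0,0,0,100,0,0,0.9,0,0,0,100,0,0,0.9,0,0,0,100,0,0,0.2,0,0,0,100,0,0,0,0,0,0,100])

```text
time: 12.9
position: [478.3, -225.0, 53.0]
tcp_rot: [0.998, 0.07, 0.0, 0.0]
force: [-0.6, -0.1, 1.5]
gripper_width: 0.999
grip_force: 0.0
```

Emit:
play_rows(plan=[-0.13,0.03,0.1,0,0,0,100,0,0,0,0,0,0,40,0,0,0,0,0,0,30,0,0,0,0,0,0,20,0,0,0,0,0,0,20,0,0,0,0,0,0,20], grip_force=80)

```text
time: 13.65
position: [475.3, -226.3, 50.6]
tcp_rot: [0.997, 0.071, 0.001, 0.0]
force: [-0.3, 0.7, 5.1]
gripper_width: 0.436
grip_force: 80.5
```

Emit:
play_rows(plan=[0,0,-0.4,0,0,0,20,0,0,-0.9,0,0,0,20,0,0,-0.95,0,0,0,20,0,0,-0.95,0,0,0,20,0,0,-0.95,0,0,0,20,0,0,-0.95,0,0,0,20,0,0,-0.7,0,0,0,20,0.45,-0.917,0,0,0,0,20,0.45,-0.917,0,0,0,0,20,0.45,-0.917,0,0,0,0,20,0.45,-0.917,0,0,0,0,20,0.45,-0.917,0,0,0,0,20])

```text
time: 15.15
position: [514.0, -103.9, 195.0]
tcp_rot: [0.997, 0.071, -0.0, -0.0]
force: [-0.5, 0.4, -1.6]
gripper_width: 0.43
grip_force: 80.1
```

Emit:
play_rows(plan=[0.45,-0.917,0,0,0,0,20,0.45,-0.917,0,0,0,0,20,0.45,-0.917,0,0,0,0,20,0.45,-0.917,0,0,0,0,20,0,0,0,0,0,0.135,20,0,0,0,0,0,0,20])

```text
time: 15.9
position: [545.4, -7.9, 194.9]
tcp_rot: [0.998, 0.059, -0.0, 0.0]
force: [-0.5, -0.2, -1.2]
gripper_width: 0.431
grip_force: 80.1
```

Run:
```python
from h import *
o=ctrl.observe();i=ctrl.grab_frame("wrist");cv2.imwrite("pics/w6.png",i[:,:,::-1])
c=cam("wrist",o);M=yaw(o)
print(o["position"],np.degrees(np.arctan2(M[1,0],M[0,0])),o["force"],o["gripper_width"])
t=M[:2,:2].T@(np.array([546.3,-7.7])-o["position"][:2]);print("need tool mm",t)
s=ctrl.grab_frame("scene");cv2.imwrite("pics/s6.png",s[:,:,::-1])
cs=cam("scene");p=proj(cs,(546,-8,140));x,y=int(p[0])-50,int(p[1])-50
A=cv2.resize(i[:,:,::-1][200:420,150:410],(473,400));B=cv2.resize(s[:,:,::-1][y:y+100,x:x+75],(300,400),interpolation=0)
cv2.imwrite("pics/c6.png",np.hstack([A,B]))
```

```text
[545.43779609  -7.89339298 194.94498059] 6.770449133064532 [-0.51070858 -0.19343976 -1.15464378] 0.43104989502983876
need tool mm [ 0.87899049 -0.09039751]
```

View pics/c6.png

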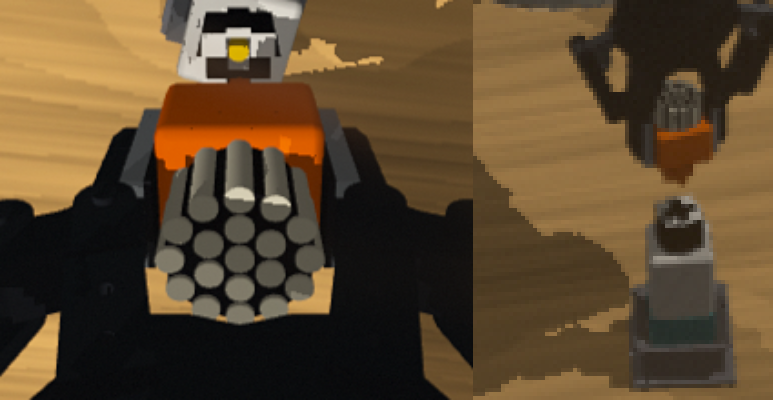

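Run:
```python
from h import *
o=ctrl.observe();c=cam("wrist",o);M=yaw(o)
f=lambda u,z:M[:2,:2].T@(plane(c,np.array(u)/np.array([473/260,400/220])+(150,200),z)[:2]-o["position"][:2])
print("brush",f((239,230),195+35.4),f((239,230),195+34)," slot near edge mids",f((238,80),132),f((238,68),132))
y=cv2.imread("pics/w6.png");h=cv2.cvtColor(y,40)
m=((h[...,0]>20)&(h[...,0]<32)&(h[...,1]>180)&(h[...,2]>120));m[:210]=0;m[240:]=0;m[:,:260]=0;m[:,300:]=0
ys,xs=np.nonzero(m);print(len(xs),xs.min(),xs.max(),ys.min(),ys.max())
```

```text
brush [6.98601626 0.63888135] [5.90558195 0.63930451]  slot near edge mids [-4.64033157  0.30377669] [0.02468386 0.30593978]
84 276 286 225 233
```

Emit:
play_rows(plan=[0.025,-0.008,0.3,0,0,0,20,0,0,0.5,0,0,0,20,0,0,0.1,0,0,0,20,0,0,0,0,0,0,20])

```text
time: 16.5
position: [546.2, -7.5, 172.1]
tcp_rot: [0.998, 0.059, -0.0, 0.0]
force: [-0.5, -0.4, -1.1]
gripper_width: 0.429
grip_force: 80.1
```

Emit:
play_rows(plan=[0,0.005,0.15,0,0,0,20,0,0,0.15,0,0,0,20,0,0,0.12,0,0,0,20,0,0,0.12,0,0,0,20,0,0,0,0,0,0,20])

```text
time: 17.12
position: [546.3, -7.5, 158.8]
tcp_rot: [0.998, 0.059, -0.0, 0.0]
force: [0.3, 0.6, -0.8]
gripper_width: 0.436
grip_force: 80.1
```

Emit:
play_rows(plan=[0,0,0.16,0,0,0,20,0,0,0.16,0,0,0,20,0,0,0.12,0,0,0,20,0,0,0.1,0,0,0,20,0,0,0,0,0,0,20])

```text
time: 17.75
position: [546.7, -7.5, 146.2]
tcp_rot: [0.998, 0.059, 0.001, 0.0]
force: [-2.4, -0.2, 5.7]
gripper_width: 0.436
grip_force: 80.4
```

Emit:
play_rows(plan=[0,0,0.1,0,0,0,20,0,0,0.08,0,0,0,20,0,0,0,0,0,0,20])

```text
time: 18.12
position: [547.2, -7.6, 142.8]
tcp_rot: [0.998, 0.059, 0.001, 0.0]
force: [-3.1, 0.3, 10.5]
gripper_width: 0.433
grip_force: 81.4
```

Emit:
play_rows(plan=[-0.03,0,0.06,0,0,0,20,0,0,0.06,0,0,0,20,0,0,0,0,0,0,20])

```text
time: 18.5
position: [547.7, -7.7, 142.7]
tcp_rot: [0.998, 0.06, 0.004, 0.001]
force: [-5.5, 1.9, 22.8]
gripper_width: 0.425
grip_force: 83.2
```

Emit:
play_rows(plan=[-0.04,0,-0.01,0,0,0,20,0,0,0,0,0,0,20,0,0,0,0,0,0,20,0,0,0,0,0,0,20])

```text
time: 19.0
position: [546.9, -7.7, 142.6]
tcp_rot: [0.998, 0.06, 0.004, 0.0]
force: [-4.5, 2.4, 19.8]
gripper_width: 0.437
grip_force: 82.6
```

Run:
```python
from h import *
o=ctrl.observe();M=yaw(o);print(o["position"],M[:,2],o["force"],o["moment"])
i=ctrl.grab_frame("wrist");s=ctrl.grab_frame("scene")
cs=cam("scene");p=proj(cs,(546,-8,110));x,y=int(p[0])-38,int(p[1])-50
A=cv2.resize(i[:,:,::-1][200:420,150:410],(473,400));B=cv2.resize(s[:,:,::-1][y:y+100,x:x+75],(300,400),interpolation=0)
cv2.imwrite("pics/c7.png",np.hstack([A,B]))
```

```text
[546.90072059  -7.69280253 142.56490777] [ 7.40210656e-03 -2.08062624e-04 -9.99972582e-01] [-4.50902927  2.35064816 19.8136208 ] [0.73892963 1.7405543  0.02269279]
```

```bash
python3 -c "
from workcell import ctrl
print(ctrl.finish_job())"
```

```text
the job is handed in; nothing more can be done
None
```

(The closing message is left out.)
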